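# Shut, lock and start the UV curing unit

## Robot

A 6-joint arm with a two-finger parallel gripper is mounted at the origin on the work surface. World frame = base frame: x ahead of the robot, y to its left, z up, the work surface at z = 0. Lengths are in m, angles in rad, forces in N, time in s.
With the tool pointing down it reaches from about 0.35 to 0.725 m from the base axis. Payload 6 kg.
Tool frame: the origin (TCP) lies at the very end of the fingers, on their centre line; the grasp point (between the pads) lies 19 mm behind it (robot.grip_depth is the distance from the TCP to the grasp point, in m); x points along the fingers, y is the direction in which the jaws open and shut, and the axes are right-handed (so a half turn about x gives the same grasp; the last joint's range is limited). The gripper opens to 85 mm and grips with 20 to 120 N. Pads are 22 mm wide; open, the fingers measure 114 mm over their backs; the gripper's body (76 mm by 85 mm) begins 54 mm behind the grasp point. The pads swing forward as they close: fully open they stand 13 mm farther back than shut.
Start: joints at [1.556, 0.04, 0.085, 0, -1.615, -0.334], TCP at [0.205, 0.564, 0.231] pointing down, gripper open.
Joint ranges: [-2.56, 2.56], [-1.29, 2.01], [-1.08, 1.49], [-3.29, 1.98], [-2.81, -0.18], [-2.99, 2.99]. Speed limits (rad/s): [2.57, 2.57, 3.01, 3.14, 3.14, 3.14].

## Interface

Orientations are given as a unit quaternion [x, y, z, w].
In Python, from workcell import robot, viewer, models gives the robot as it stands. The module is installed in compiled form; this text tells all that it offers.
- The arm moves only by the shell command python3 -m jog 'ROWS' [FORCE]. ROWS is JSON, a list of rows, each an object with "translation": the shift along the world's x, y, z in m, a list of three; "angular": the turn, a rotation vector about the world's x, y, z in degrees, a list of three; "fingers": the finger opening in m, from 0 to 0.0854. In form: [{"translation": [tx, ty, tz], "angular": [wx, wy, wz], "fingers": fingers}, ...]. A call has 1 to 8 rows; each row is the pose to reach, as a shift and turn from the pose commanded when the call began; what a row does not reach only later rows make up. A row lasts 1/10 s, in which the tool goes at most 50 mm and 8.59 degrees, less where a joint would pass 70% of its speed; a pose out of reach is approached as far as the arm can. A call with a gripper value outside its range is refused whole. The fingers move at their own pace and stop on an object; FORCE is the grip in N (left out, the last holds). Time passes only in rows, so rows that repeat a pose let the fingers close. It gives the time, the measured TCP pose, the force and the opening at its end, in the units of the state.
- robot.observe(): the state, without advancing time (a new reading comes with each control period).
- viewer.get_image(name): name is "scene" or "top" or "wrist"; returns a dict with "color" (400x640x3 uint8, red, green, blue), "range_z" (400x640 float32, m along the optical axis (not along the pixel's ray), 0 where there is no reading), "fx", "fy", "cx", "cy" (pixels), "k1" (the pictures are not rectified: a ray, as slopes to the right and down, at radius r is drawn at 1 + k1 r^2 times it, then the intrinsics apply), "R" (3x3) and "t" (3): a world point X has camera coordinates R X + t. Camera axes: x right, y down, z forward; pixel columns grow to the right and rows downward; lengths in m; the calibration is good to about 2 mm. A picture is of the moment at which its call begins.
- robot.finish_job(): hands the job in, once; it reports no verdict.
Trained networks look in the newest picture that a camera, given by its name, has taken for a name from the list of things; names that differ only in an ending like _2 or _b are one class to them, and where a whole thing is asked for, a point or a joint stands for the part that bears it (a point fixed in the world has none). Each returns a list of dicts, best first, with "p" (0 to 1); they miss things now and then, are a little off and sometimes report something else, mostly with a low value. They report only what shows in the picture. A call takes as long as a camera call. They do not tell look-alikes from the thing itself.
- models.silhouettes(camera, target): "mask" (400x640 bool, what is visible of it) and "extent" ([left, top, right, bottom] in pixels, round what is visible of it).
The state is a dict: "t": time; "joints": joint angles; "joint_velocities": joint speeds; "tau": joint torques, N m; "tcp_pos": TCP position; "ee_rot": TCP orientation; "force": force on the tool from outside, world axes, zero at the start; "torque": the same for the moment, N m; "finger_gap": finger opening in m.
Only numpy, scipy, OpenCV 4.12 (cv2) and the standard library are available. Lean on these libraries where they do the work, as an engineer would, in place of code of your own. Each camera call takes 0.05 s, during which the arm holds its last target. There are 200 camera calls.

## Task

With the fingertips only, gently push the UV curing unit's open drawer fully home, leaving the circuit board lying in its place in the tray, then push the lock slide on top all the way across towards the robot's left. Then press the large round start button fully in and let it come back out. Do not pick anything up, and leave the small square lamp-test button and everything else on the bench alone.

Things in the scene. Friction and masses are not known exactly. Their poses are not given: they have to be found in the camera images.
- unit: UV curing unit: a fixed grey metal case, 240 mm deep (its x), 280 mm wide (its y), its flat top 85 mm above its underside; it stands on a 2 mm mat and turns up to 0.2 rad from square. Origin: foot of the case's front, half-way across its width. Its x points from the front into the case (the way the drawer closes), its y to the left seen from the robot, z up.
- drawer (a joint): how far the drawer is open, m: 0 fully home, up to 0.125. It slides without tipping along the unit's x, has no catch or spring, needs about 3 N to move (more if faster), and stays where it is left.
- drawer_face (a point): centre of the outer face of the drawer's flat aluminium front; moves with the drawer. The front is 260 mm wide (unit's y) and 64 mm high: it reaches 32 mm above and below this point, and its upper edge lies 7 mm below the unit's flat top. It overlaps the case's front, so that when shut this point is 12 mm in front of the case's front. A round-bar pull handle, 78 mm wide over all, is centred on this point and stands 26 mm out; to either side of it the front is bare.
- tray_spot (a point): the point of the drawer's tray floor (inside) about which the board belongs (it starts with its middle within 25 mm of it); moves with the drawer.
- board: loose green circuit board, 64 x 90 mm, 3 mm thick with parts up to 14 mm high, 60 g, lying in the drawer's open tray (tray 200 x 230 mm outside, sides 30 mm high). Origin: centre of its underside.
- lock (a joint): position of the drawer's lock slide, m: 0 unlocked, 0.040 fully across (its stop). It moves along the unit's +y (towards the left seen from the robot), needs about 2 N, and stays where it is left.
- lock_knob (a point): middle of the lock slide's black knob, which is 16 mm (unit's x) x 12 mm (unit's y) x 20 mm high and stands on a low track on the unit's top, 25 mm behind the case's front; this point is 17 mm above the unit's flat top, the knob's top 27 mm, its foot 7 mm. The knob moves with the slide.
- start (a joint): how far the start button is pressed, m: 0 out, 0.006 fully in. A spring returns it; about 1.5 N starts it moving and 4.5 N holds it fully in.
- start_top (a point): centre of the top of the start button's cap: the large round button, cap 28 mm across in a round collar 36 mm across, on the unit's top 78 mm behind the case's front, 70 mm left or right of the middle (the two buttons change places). The cap's top is 17 mm above the unit's flat top, the collar 7 mm; pressing moves it straight down.
- test (a joint): how far the lamp-test button is pressed, m: 0 out, 0.006 fully in (same spring). Not to be pressed.
- test_top (a point): centre of the top of the lamp-test button's cap: the small square button, cap 11 mm, in a square collar of 20 mm, at the other of the two button places, equally high.
- reel: bystander, to be left alone: steel ring-shaped solder reel, 60 mm across, 36 mm high, standing on the rear of the unit's top. Origin: centre of its underside.
- flux: bystander, to be left alone: white closed flux bottle, 38 mm across, 85 mm high, beside the unit. Origin: centre of its underside.
- tin: bystander, to be left alone: metal jar, 60 mm across, 45 mm high, beside the unit. Origin: centre of its underside.
- driver: bystander, to be left alone: screwdriver lying on the mat in front of the unit, to the left of the drawer. Origin: about the middle of its length, on its underside.
- meter: bystander, to be left alone: yellow hand multimeter, 130 x 70 x 30 mm, lying on the mat in front of the unit, to the right of the drawer. Origin: centre of its underside.
- pens: bystander, to be left alone: red open tray of pens, 170 x 75 x 25 mm, right of the unit. Origin: centre of its underside.
- cutters: bystander, to be left alone: side cutters with blue handles, about 125 mm long, lying left of the unit. Origin: centre of its underside.
Things that resemble listed ones, but are neither listed nor needed, are in the scene too. Of the things like the board, leave any that is brown or red; of the rest the smaller one is meant.

How it is judged:
On the way, in this order (a step that is already met when the one before it is completed fails the run):
1. the drawer is fully home (value of joint drawer below 0.004 m), for 0.2 s.
2. the lock slide is all the way across (value of joint lock above 0.035 m and value of joint drawer below 0.004 m), for 0.2 s.
3. the start button is pressed in (value of joint start above 0.0045 m), for 0.05 s.
At the end, for the whole second after the job is handed in: Drawer within 4 mm of fully home; lock slide at least 35 mm of its 40 mm across; both buttons out (under 2 mm); the board at rest, flat in the tray within 40 mm of its spot; reel, flux bottle and tin within 20 mm and the other bystanders within 30 mm of where they stood (all of step 2 and value of joint each of start, test below 0.002 m and linear speed of board below 0.02 m/s and horizontal distance between board and tray_spot below 0.04 m and z of board in the frame of tray_spot below 0.006 m and angle between board's own z axis and vertical below 0.12 rad and distance of each of reel, flux, tin from where it was at the start of the episode below 0.02 m and distance of each of driver, meter, pens, cutters from where it was at the start of the episode below 0.03 m); the robot touches nothing.
It fails at once if the drawer is slammed (closes faster than 0.35 m/s) (velocity of joint drawer below -0.35 m/s).
It fails at once if the board is lifted, tipped or shifted more than 40 mm from its spot in the tray (not (horizontal distance between board and tray_spot below 0.04 m and z of board in the frame of tray_spot below 0.006 m and angle between board's own z axis and vertical below 0.12 rad)).
It fails at once if out of order: the lock slide is pushed across (past 20 mm) while the drawer is more than 8 mm open, or the start button is pressed (3 mm) before the drawer is shut and locked ((value of joint lock above 0.02 m and value of joint drawer above 0.008 m) or (value of joint start above 0.003 m and (value of joint drawer above 0.008 m or value of joint lock below 0.03 m))).
It fails at once if the lamp-test button is pressed (3 mm) (value of joint test above 0.003 m).
It fails at once if a bystander is moved (reel, flux bottle, tin more than 20 mm; the others more than 30 mm) (distance of any of reel, flux, tin from where it was at the start of the episode above 0.02 m or distance of any of driver, meter, pens, cutters from where it was at the start of the episode above 0.03 m).
It also fails if it takes over 61 s, if anything falls off the work surface, if the arm or the gripper's body presses on something with over 40 N, if the wrist force passes 120 N, or if a joint passes its speed limit or range.

## Working session

There is one attempt and no reset: what is moved stays moved. The work goes in short steps, Python scripts to look and compute and a shell command to move; the robot and the scene stay as the last step left them, time stands still between calls to the robot, and variables do not carry over. Pictures are saved under pics/ and viewed, about 8 in all and at most 12, crops included, and the job is handed in when it is done.

```bash
mkdir -p pics; cat > h.py <<'E'
import numpy as np, cv2
from workcell import robot, viewer, models
def cam(n):
    return viewer.get_image(n)
def save(im,name,box=None,s=1):
    c=im["color"]
    if box: c=c[box[1]:box[3],box[0]:box[2]]
    c=cv2.resize(c,None,fx=s,fy=s,interpolation=cv2.INTER_CUBIC)
    cv2.imwrite("pics/"+name,c[:,:,::-1])
def world(im,u,v,z=None):
    u=np.asarray(u,float);v=np.asarray(v,float)
    d=np.stack([(u-im["cx"])/im["fx"],(v-im["cy"])/im["fy"]],-1)
    s=d.copy()
    for _ in range(20): s=d/(1+im["k1"]*(s**2).sum(-1,keepdims=True))
    ray=np.concatenate([s,np.ones_like(s[...,:1])],-1)
    R=np.array(im["R"]);t=np.array(im["t"])
    if z is None:
        Z=im["range_z"][np.round(v).astype(int),np.round(u).astype(int)]
        return (ray*Z[...,None]-t)@R
    o=-t@R; w=ray@R
    return o+w*((z-o[2])/w[...,2])[...,None]
E
python3 - <<'E'
from h import *
s=robot.observe(); print(s["t"],s["tcp_pos"],s["ee_rot"],s["force"])
for n in("top","scene"):
    im=cam(n); save(im,n+"1.png"); print(n,-np.array(im["t"])@np.array(im["R"]))
    for k in("unit","drawer_face","board","lock_knob","start_top","test_top","reel","flux","tin","driver","meter","pens"):
        for r in models.silhouettes(n,k)[:3]:
            v,u=np.nonzero(r["mask"]); 
            if len(u)==0: continue
            P=world(im,u,v); P=P[im["range_z"][v,u]>0]
            print(k,round(r["p"],2),r["extent"],np.median(P,0).round(3) if len(P) else None)
E
```

```text
0.0 [0.20485731 0.56358891 0.23025354] [-0.69630982  0.12331754  0.69645303  0.12205981] [-0.59181324  0.76898397 -0.66275295]
top [ 0.35685369 -0.02714489  1.30098704]
unit 0.77 [283.4, 118.0, 369.8, 203.3] [ 0.689 -0.039  0.087]
drawer_face 0.96 [293.5, 189.2, 376.5, 235.7] [ 0.514 -0.084  0.025]
drawer_face 0.55 [378.4, 158.7, 388.2, 170.0] [ 0.677 -0.244  0.061]
drawer_face 0.2 [232.0, 167.9, 247.7, 207.7] [0.593 0.253 0.012]
board 0.89 [313.6, 194.4, 340.2, 210.3] [ 0.55  -0.059  0.027]
board 0.71 [292.5, 248.0, 321.7, 270.9] [0.36  0.015 0.005]
board 0.29 [296.3, 191.0, 376.9, 235.8] [ 0.514 -0.085  0.025]
lock_knob 0.52 [296.0, 190.9, 373.2, 230.3] [ 0.515 -0.087  0.025]
start_top 0.62 [347.4, 160.4, 357.0, 171.0] [ 0.664 -0.123  0.103]
start_top 0.56 [418.2, 146.3, 442.6, 195.1] [ 0.675 -0.42   0.011]
test_top 0.57 [378.2, 157.2, 389.8, 171.8] [ 0.677 -0.243  0.058]
reel 0.72 [340.7, 127.7, 361.0, 153.4] [ 0.737 -0.119  0.122]
flux 0.59 [377.4, 156.3, 389.2, 171.1] [ 0.677 -0.243  0.058]
tin 0.81 [260.3, 172.7, 280.0, 184.4] [0.628 0.133 0.046]
driver 0.61 [254.3, 195.1, 281.
[... 693 characters left out ...]
.073  0.096]
start_top 0.75 [276.8, 160.7, 369.3, 214.2] [ 0.489 -0.073  0.041]
start_top 0.51 [261.3, 203.7, 273.4, 215.3] [ 0.668 -0.12   0.103]
reel 0.88 [234.5, 217.9, 264.1, 247.1] [ 0.747 -0.111  0.121]
flux 0.54 [215.2, 198.7, 233.2, 228.1] [ 0.692 -0.239  0.051]
flux 0.2 [148.1, 167.2, 209.3, 220.4] [ 0.677 -0.418  0.013]
tin 0.66 [354.3, 247.5, 377.9, 278.2] [0.644 0.139 0.044]
driver 0.85 [366.3, 213.2, 431.0, 250.1] [0.536 0.149 0.022]
driver 0.4 [260.1, 208.3, 270.2, 217.1] [ 0.668 -0.119  0.103]
meter 0.92 [208.9, 164.6, 254.8, 203.8] [ 0.586 -0.302  0.031]
pens 0.76 [146.4, 165.9, 213.5, 219.8] [ 0.678 -0.418  0.013]
pens 0.16 [271.4, 162.8, 372.4, 213.7] [ 0.489 -0.072  0.042]
```

```bash
python3 - <<'E'
from h import *
im=cam("top"); save(im,"top2.png",(225,105,445,280),3.6)
# unit top plane: height mask
v,u=np.mgrid[0:400,0:640]; P=world(im,u.ravel(),v.ravel()); ok=im["range_z"].ravel()>0
z=P[:,2]; m=ok&(z>.080)&(z<.093)&(abs(P[:,0]-.7)<.2)&(abs(P[:,1]+.03)<.2)
print(m.sum(),np.median(z[m]))
r=cv2.minAreaRect(P[m][:,:2].astype(np.float32)); print(r,cv2.boxPoints(r))
im=cam("scene"); save(im,"sc2.png",(190,120,440,320),3.2)
E
```

```text
5427 0.0869839700276174
((0.698521077632904, -0.047772035002708435), (0.24066966772079468, 0.280638724565506), 7.167004108428955) [[ 0.56162     0.07643778]
 [ 0.59663296 -0.20200825]
 [ 0.83542216 -0.17198184]
 [ 0.8004092   0.10646418]]
```

View pics/top2.png

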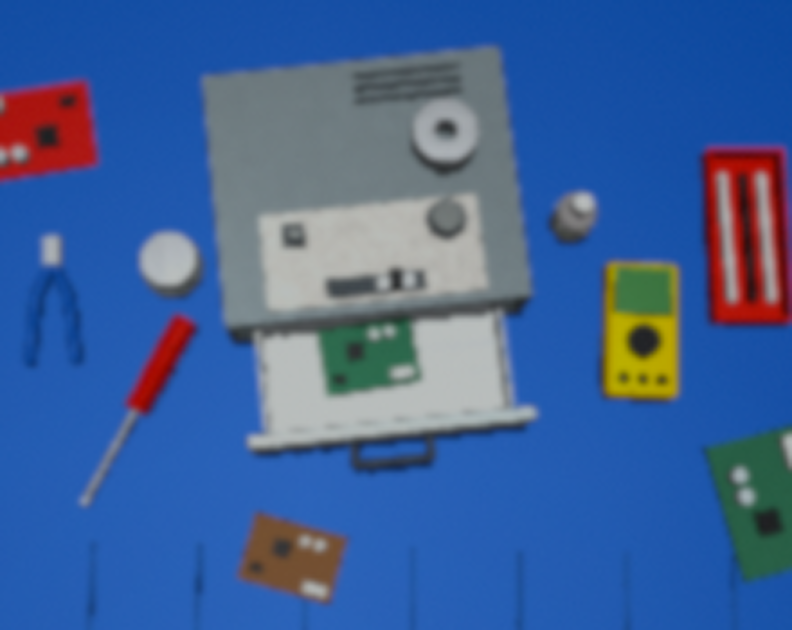

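View pics/sc2.png

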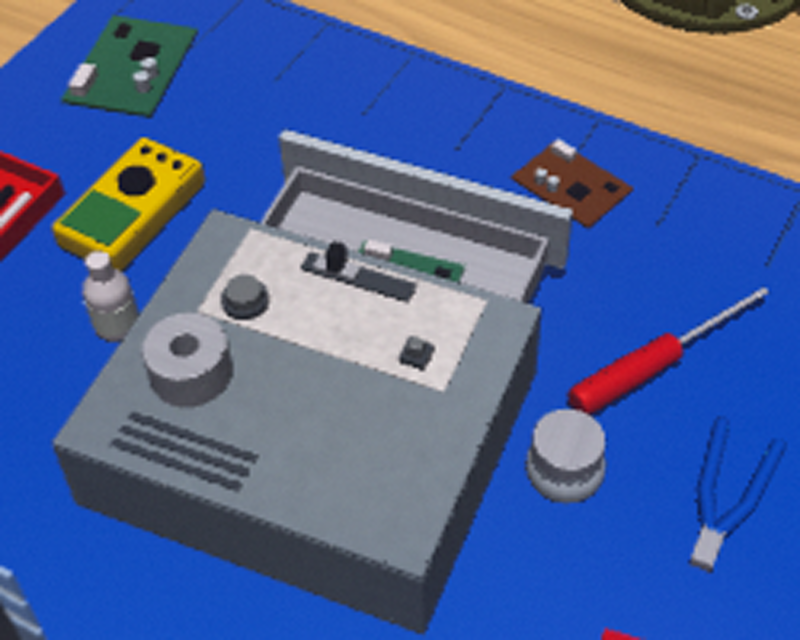

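The pictures show three look-alikes for the board: a larger green one at the right, a brown one in front and a red one at far left. The meant one is the small green board in the tray, near top px (327, 202). The round start button is on the right (crop px 446, 217), the square test button on the left (293, 235). The black knob is at about (396, 278) on its track. Next I'll measure these.

```bash
cat >> h.py <<'E'
from scipy.spatial.transform import Rotation as Ro
YAW=np.radians(7.167); O=np.array([.5791,-.0628])
ex=np.array([np.cos(YAW),np.sin(YAW)]); ey=np.array([-ex[1],ex[0]])
def unit(P): d=np.asarray(P)[...,:2]-O; return np.stack([d@ex,d@ey,np.asarray(P)[...,2]],-1)
def toworld(x,y): return O+x*ex+y*ey
E
python3 - <<'E'
from h import *
s=robot.observe(); print(Ro.from_quat(s["ee_rot"]).as_matrix().round(3))
for n in("top","scene"):
    im=cam(n); v,u=np.mgrid[0:400,0:640]; v=v.ravel();u=u.ravel()
    U=unit(world(im,u,v)); ok=im["range_z"].ravel()>0; x,y,z=U.T
    def st(name,m):
        m=m&ok
        if m.sum(): print(n,name,m.sum(),U[m].min(0).round(4),np.median(U[m],0).round(4),U[m].max(0).round(4))
    st("edge",(z>.070)&(z<.084)&(x<-.02)&(x>-.2)&(abs(y)<.11))
    st("knob",(z>.103)&(z<.125)&(x<.05)&(x>0)&(abs(y)<.06))
    st("knobtop",(z>.109)&(z<.125)&(x<.05)&(x>0)&(abs(y)<.06))
    st("start",(z>.099)&(abs(x-.078)<.025)&(abs(y+.07)<.025))
    st("test",(z>.097)&(abs(x-.078)<.025)&(abs(y-.07)<.025))
    st("handle",(z>.03)&(z<.06)&(x<-.08)&(x>-.2)&(abs(y)<.06))
    if n=="top": print(unit(world(im,335.,182.2,.114)))
E
```

```text
[[ 0.    -0.342 -0.94 ]
 [-0.    -0.94   0.342]
 [-1.     0.    -0.   ]]
top edge 263 [-0.1103 -0.1094  0.0705] [-0.1045 -0.0014  0.0791] [-0.0979  0.1084  0.0839]
top knob 21 [ 0.0173 -0.0223  0.1064] [ 0.023  -0.0179  0.1123] [ 0.0333 -0.0116  0.118 ]
top knobtop 18 [ 0.0173 -0.0223  0.1099] [ 0.0246 -0.018   0.1132] [ 0.0333 -0.0118  0.118 ]
top start 53 [ 0.0659 -0.0817  0.0992] [ 0.0769 -0.0696  0.1035] [ 0.0913 -0.057   0.1094]
top test 13 [0.0682 0.0607 0.0973] [0.0769 0.0697 0.1013] [0.0817 0.0762 0.1067]
top handle 122 [-0.1363 -0.0592  0.0327] [-0.1263 -0.0002  0.0508] [-0.0942  0.0586  0.0585]
[ 0.02233562 -0.01829729  0.114     ]
scene edge 421 [-0.1118 -0.1097  0.0701] [-0.1005  0.0028  0.078 ] [-0.0934  0.1088  0.0827]
scene knob 40 [ 0.0173 -0.0211  0.1033] [ 0.0289 -0.0145  0.1111] [ 0.0348 -0.0095  0.116 ]
scene knobtop 29 [ 0.0173 -0.0211  0.1091] [ 0.027  -0.0154  0.1122] [ 0.0347 -0.0106  0.116 ]
scene start 92 [ 0.0657 -0.0824  0.099 ] [ 0.0793 -0.0683  0.1027] [ 0.0936 -0.055   0.1068]
scene test 26 [0.0733 0.0663 0.0979] [0.0792 0.0715 0.1028] [0.0856 0.0767 0.1048]
scene handle 356 [-0.1016 -0.0595  0.03  ] [-0.0957  0.0004  0.047 ] [-0.0904  0.0597  0.0599]
```

```bash
python3 -m jog '[{"translation":[0.02,-0.04,0],"angular":[0,0,5],"fingers":0},{"translation":[0.035,-0.08,0],"angular":[0,0,10],"fingers":0},{"translation":[0.05,-0.12,0],"angular":[0,0,15],"fingers":0},{"translation":[0.065,-0.16,0],"angular":[0,0,20],"fingers":0},{"translation":[0.08,-0.20,0],"angular":[0,0,27.2],"fingers":0},{"translation":[0.095,-0.24,0],"angular":[0,0,27.2],"fingers":0},{"translation":[0.11,-0.28,0],"angular":[0,0,27.2],"fingers":0},{"translation":[0.11,-0.28,0],"angular":[0,0,27.2],"fingers":0}]' 20
```

```text
t: 2.3
tcp_pos: [0.3163, 0.2809, 0.2327]
ee_rot: [0.707, 0.044, -0.705, 0.043]
force: [0.7, 0.1, 0.3]
finger_gap: -0.0002
```

```bash
python3 -m jog '[{"translation":[0.015,-0.045,0],"angular":[0,0,0],"fingers":0},{"translation":[0.03,-0.09,0],"angular":[0,0,0],"fingers":0},{"translation":[0.045,-0.135,0],"angular":[0,0,0],"fingers":0},{"translation":[0.06,-0.18,0],"angular":[0,0,0],"fingers":0},{"translation":[0.075,-0.225,0],"angular":[0,0,0],"fingers":0},{"translation":[0.09,-0.27,0],"angular":[0,0,0],"fingers":0},{"translation":[0.095,-0.29,0],"angular":[0,0,0],"fingers":0},{"translation":[0.095,-0.29,0],"angular":[0,0,0],"fingers":0}]'
python3 - <<'E'
from h import *
s=robot.observe(); print(unit(s["tcp_pos"]),Ro.from_quat(s["ee_rot"]).as_matrix().round(3),s["joints"])
E
```

```text
t: 3.1
tcp_pos: [0.4104, -0.0082, 0.2312]
ee_rot: [-0.706, -0.043, 0.706, -0.043]
force: [0.3, -0.1, -0.9]
finger_gap: -0.0
[-0.1605864   0.0752361   0.23116173] [[-0.     0.121 -0.993]
 [-0.001 -0.993 -0.121]
 [-1.     0.001  0.   ]] [ 4.79604694e-01 -4.84877319e-01 -3.57243349e-01  3.63329789e-04
 -1.69903193e+00  1.21282913e+00]
```

```bash
python3 -m jog '[{"translation":[0,0,-0.04],"angular":[0,0,0],"fingers":0},{"translation":[0,0,-0.08],"angular":[0,0,0],"fingers":0},{"translation":[0,0,-0.12],"angular":[0,0,0],"fingers":0},{"translation":[0,0,-0.15],"angular":[0,0,0],"fingers":0},{"translation":[0,0,-0.173],"angular":[0,0,0],"fingers":0},{"translation":[0,0,-0.173],"angular":[0,0,0],"fingers":0}]'
python3 - <<'E'
from h import *
im=cam("wrist"); save(im,"w1.png")
im=cam("top"); save(im,"t3.png",(260,150,400,270),5)
E
```

```text
t: 3.7
tcp_pos: [0.408, -0.0058, 0.0549]
ee_rot: [-0.704, -0.044, 0.708, -0.045]
force: [-0.3, 0.3, 0.1]
finger_gap: 0.0001
```

View pics/t3.png

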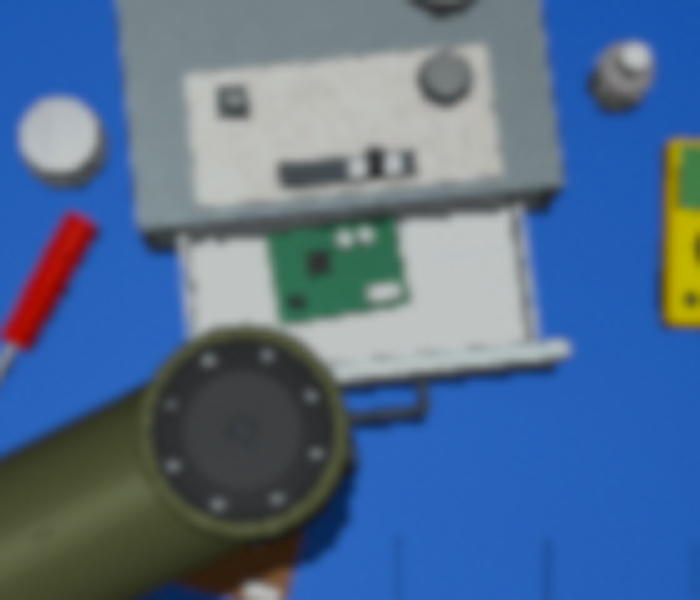

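The arm is in front of the bare left part of the drawer front (crop about 245, 430), and the board lies in the tray (340, 265). Now the push.

```bash
python3 -m jog '[{"translation":[0.01,0.001,0],"angular":[0,0,0],"fingers":0},{"translation":[0.02,0.0025,0],"angular":[0,0,0],"fingers":0},{"translation":[0.03,0.004,0],"angular":[0,0,0],"fingers":0},{"translation":[0.036,0.0045,0],"angular":[0,0,0],"fingers":0},{"translation":[0.041,0.005,0],"angular":[0,0,0],"fingers":0},{"translation":[0.046,0.006,0],"angular":[0,0,0],"fingers":0},{"translation":[0.051,0.0065,0],"angular":[0,0,0],"fingers":0},{"translation":[0.056,0.007,0],"angular":[0,0,0],"fingers":0}]'
```

```text
t: 4.6
tcp_pos: [0.4663, 0.0009, 0.0584]
ee_rot: [0.706, 0.045, -0.706, 0.045]
force: [-4.2, 0.0, 2.5]
finger_gap: 0.0
```

```bash
python3 -m jog '[{"translation":[0.006,0.001,0],"angular":[0,0,0],"fingers":0},{"translation":[0.012,0.0015,0],"angular":[0,0,0],"fingers":0},{"translation":[0.018,0.002,0],"angular":[0,0,0],"fingers":0},{"translation":[0.024,0.003,0],"angular":[0,0,0],"fingers":0},{"translation":[0.030,0.004,0],"angular":[0,0,0],"fingers":0},{"translation":[0.036,0.0045,0],"angular":[0,0,0],"fingers":0},{"translation":[0.042,0.005,0],"angular":[0,0,0],"fingers":0},{"translation":[0.048,0.006,0],"angular":[0,0,0],"fingers":0}]'
python3 - <<'E'
from h import *
s=robot.observe(); print(unit(s["tcp_pos"]),s["force"])
E
```

```text
t: 5.4
tcp_pos: [0.5144, 0.0069, 0.0581]
ee_rot: [-0.706, -0.044, 0.706, -0.045]
force: [-3.9, -1.0, 2.2]
finger_gap: -0.0
[-0.05545841  0.07717284  0.05812756] [-3.94235159 -0.97756281  2.21693501]
```

```bash
python3 -m jog '[{"translation":[0.005,0.0005,0],"angular":[0,0,0],"fingers":0},{"translation":[0.010,0.001,0],"angular":[0,0,0],"fingers":0},{"translation":[0.015,0.002,0],"angular":[0,0,0],"fingers":0},{"translation":[0.019,0.0025,0],"angular":[0,0,0],"fingers":0},{"translation":[0.022,0.003,0],"angular":[0,0,0],"fingers":0},{"translation":[0.025,0.003,0],"angular":[0,0,0],"fingers":0},{"translation":[0.027,0.0035,0],"angular":[0,0,0],"fingers":0},{"translation":[0.029,0.0035,0],"angular":[0,0,0],"fingers":0}]'
```

```text
t: 6.2
tcp_pos: [0.5431, 0.0104, 0.0582]
ee_rot: [-0.706, -0.045, 0.706, -0.044]
force: [-3.1, -0.5, 1.0]
finger_gap: 0.0
```

```bash
python3 -m jog '[{"translation":[0.001,0,0],"angular":[0,0,0],"fingers":0},{"translation":[0.002,0.0,0],"angular":[0,0,0],"fingers":0},{"translation":[0.003,0.0005,0],"angular":[0,0,0],"fingers":0},{"translation":[0.003,0.0005,0],"angular":[0,0,0],"fingers":0}]'
python3 - <<'E'
from h import *
s=robot.observe(); print(unit(s["tcp_pos"]),s["force"])
E
```

```text
t: 6.6
tcp_pos: [0.5461, 0.0108, 0.0582]
ee_rot: [0.706, 0.044, -0.706, 0.045]
force: [-1.1, -1.0, -1.7]
finger_gap: -0.0001
[-0.02355111  0.07717496  0.05815899] [-1.09721911 -0.95805181 -1.7179892 ]
```

```bash
python3 -m jog '[{"translation":[0.001,0,0],"angular":[0,0,0],"fingers":0},{"translation":[0.002,0.0,0],"angular":[0,0,0],"fingers":0},{"translation":[0.002,0.0,0],"angular":[0,0,0],"fingers":0}]'
```

```text
t: 6.9
tcp_pos: [0.547, 0.0109, 0.0582]
ee_rot: [-0.705, -0.045, 0.707, -0.045]
force: [-7.8, 0.7, 4.0]
finger_gap: -0.0004
```

```bash
python3 -m jog '[{"translation":[0.001,0,0],"angular":[0,0,0],"fingers":0},{"translation":[0.002,0.0,0],"angular":[0,0,0],"fingers":0},{"translation":[0.002,0.0,0],"angular":[0,0,0],"fingers":0}]'
```

```text
t: 7.2
tcp_pos: [0.547, 0.0108, 0.0582]
ee_rot: [-0.703, -0.044, 0.708, -0.045]
force: [-18.2, 3.0, 9.7]
finger_gap: 0.0002
```

It has hit the stop: the position holds while the force rises. Back off, rise, and check with the camera.

```bash
python3 -m jog '[{"translation":[-0.006,-0.001,0],"angular":[0,0,0],"fingers":0},{"translation":[-0.026,-0.003,0],"angular":[0,0,0],"fingers":0},{"translation":[-0.046,-0.006,0],"angular":[0,0,0],"fingers":0},{"translation":[-0.046,-0.006,0.04],"angular":[0,0,0],"fingers":0},{"translation":[-0.046,-0.006,0.085],"angular":[0,0,0],"fingers":0},{"translation":[-0.046,-0.006,0.12],"angular":[0,0,0],"fingers":0},{"translation":[-0.046,-0.006,0.12],"angular":[0,0,0],"fingers":0}]'
python3 - <<'E'
from h import *
s=robot.observe(); print(unit(s["tcp_pos"]),s["force"])
for n in("top","scene"):
    im=cam(n); v,u=np.mgrid[0:400,0:640]; v=v.ravel();u=u.ravel()
    U=unit(world(im,u,v)); ok=im["range_z"].ravel()>0; x,y,z=U.T
    def st(name,m):
        m=m&ok
        if m.sum(): print(n,name,m.sum(),U[m].min(0).round(4),np.median(U[m],0).round(4),U[m].max(0).round(4))
    st("edge",(z>.074)&(z<.081)&(x<0.02)&(x>-.2)&(y<0.0)&(y>-.12))
    st("knob",(z>.105)&(z<.125)&(x<.05)&(x>0)&(abs(y)<.06))
    if n=="scene": save(im,"s4.png",(210,130,410,290),4)
E
```

```text
t: 7.9
tcp_pos: [0.5071, 0.0051, 0.1853]
ee_rot: [0.71, 0.045, -0.701, 0.044]
force: [-0.7, 0.8, -0.3]
finger_gap: 0.0001
[-0.06294317  0.07637856  0.18533231] [-0.67036268  0.83597892 -0.25493398]
top edge 104 [-0.0122 -0.1192  0.0741] [-0.0066 -0.0559  0.0787] [ 0.0014 -0.0001  0.081 ]
top knob 20 [ 0.017  -0.0223  0.1074] [ 0.0237 -0.0171  0.1117] [ 0.0339 -0.0116  0.117 ]
scene edge 75 [-0.0127 -0.119   0.0754] [-0.0078 -0.0619  0.0787] [-0.0033 -0.0003  0.0808]
scene knob 37 [ 0.0182 -0.0219  0.1051] [ 0.0294 -0.0148  0.1123] [ 0.0344 -0.0101  0.1169]
```

View pics/s4.png

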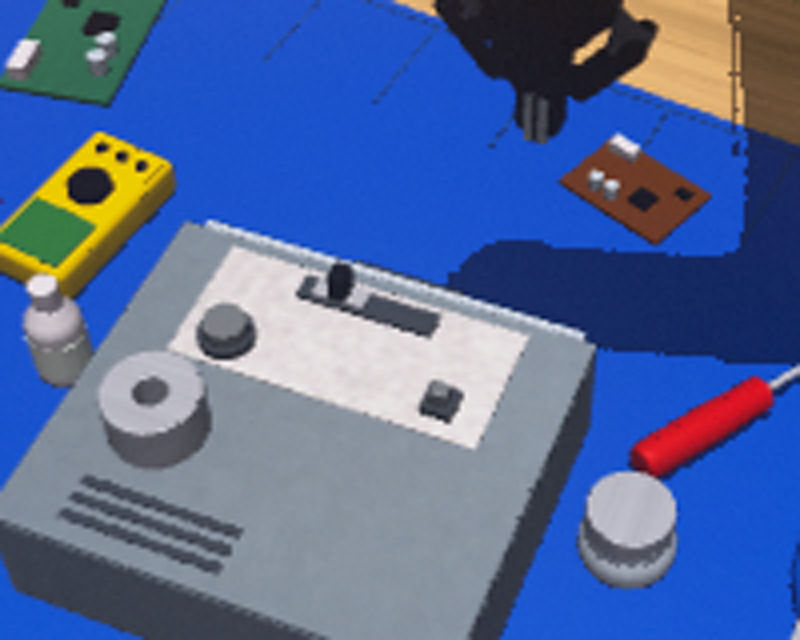

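The drawer is shut (face at unit x ≈ -0.012) and the knob hasn't moved, at crop (340, 280). Next, to the right of the knob and down.

```bash
python3 -m jog '[{"translation":[0.026,-0.032,0],"angular":[0,0,0],"fingers":0},{"translation":[0.052,-0.063,0],"angular":[0,0,0],"fingers":0},{"translation":[0.078,-0.095,0],"angular":[0,0,0],"fingers":0},{"translation":[0.105,-0.126,0],"angular":[0,0,0],"fingers":0},{"translation":[0.105,-0.126,-0.04],"angular":[0,0,0],"fingers":0},{"translation":[0.105,-0.126,-0.065],"angular":[0,0,0],"fingers":0},{"translation":[0.105,-0.126,-0.083],"angular":[0,0,0],"fingers":0},{"translation":[0.105,-0.126,-0.083],"angular":[0,0,0],"fingers":0}]'
python3 - <<'E'
from h import *
s=robot.observe(); print(unit(s["tcp_pos"]),s["force"])
E
```

```text
t: 8.8
tcp_pos: [0.6067, -0.1211, 0.09]
ee_rot: [-0.703, -0.045, 0.708, -0.044]
force: [0.2, -0.2, 0.1]
finger_gap: 0.0
[ 0.02013878 -0.06128978  0.08998516] [ 0.19453096 -0.15086032  0.0539672 ]
```

```bash
python3 -m jog '[{"translation":[0.005,0,0.006],"angular":[0,0,0],"fingers":0},{"translation":[0.005,0,0.012],"angular":[0,0,0],"fingers":0},{"translation":[0.005,0,0.012],"angular":[0,0,0],"fingers":0}]'
python3 - <<'E'
from h import *
s=robot.observe(); print(unit(s["tcp_pos"]),s["force"])
E
```

```text
t: 9.1
tcp_pos: [0.6156, -0.1212, 0.1105]
ee_rot: [0.707, 0.044, -0.704, 0.045]
force: [-0.1, -0.2, 0.8]
finger_gap: 0.0001
[ 0.02891923 -0.06248888  0.11047355] [-0.11669887 -0.2303888   0.79335173]
```

```bash
python3 -m jog '[{"translation":[0,0,0],"angular":[0,0,0],"fingers":0},{"translation":[0,0,0],"angular":[0,0,0],"fingers":0},{"translation":[0,0,0],"angular":[0,0,0],"fingers":0}]'
```

```text
t: 9.4
tcp_pos: [0.614, -0.1211, 0.1073]
ee_rot: [0.706, 0.045, -0.706, 0.045]
force: [0.7, -1.2, 0.1]
finger_gap: 0.0001
```

```bash
python3 -m jog '[{"translation":[-0.001,0,-0.003],"angular":[0,0,0],"fingers":0},{"translation":[-0.002,0,-0.006],"angular":[0,0,0],"fingers":0},{"translation":[-0.002,0,-0.006],"angular":[0,0,0],"fingers":0},{"translation":[-0.002,0,-0.006],"angular":[0,0,0],"fingers":0},{"translation":[-0.002,0,-0.006],"angular":[0,0,0],"fingers":0}]'
python3 - <<'E'
from h import *
s=robot.observe(); print(unit(s["tcp_pos"]),s["force"])
im=cam("scene"); save(im,"s5.png",(220,150,370,260),5)
E
```

```text
t: 9.9
tcp_pos: [0.6121, -0.1212, 0.1013]
ee_rot: [0.706, 0.044, -0.706, 0.045]
force: [0.4, -0.3, -0.2]
finger_gap: -0.0003
[ 0.02543655 -0.06201711  0.10130181] [ 0.42090602 -0.32498084 -0.23402425]
```

View pics/s5.png

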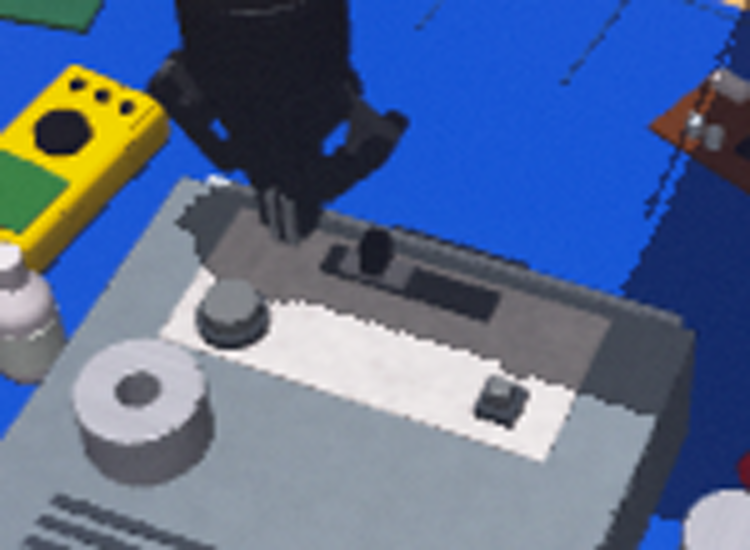

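The fingertips (crop 285, 235) are right of the knob (375, 250), in line with the track and clear of the button. Push left.

```bash
python3 -m jog '[{"translation":[-0.001,0.008,0],"angular":[0,0,0],"fingers":0},{"translation":[-0.002,0.015,0],"angular":[0,0,0],"fingers":0},{"translation":[-0.003,0.022,0],"angular":[0,0,0],"fingers":0},{"translation":[-0.0035,0.029,0],"angular":[0,0,0],"fingers":0},{"translation":[-0.0045,0.036,0],"angular":[0,0,0],"fingers":0},{"translation":[-0.0055,0.043,0],"angular":[0,0,0],"fingers":0},{"translation":[-0.006,0.050,0],"angular":[0,0,0],"fingers":0},{"translation":[-0.007,0.056,0],"angular":[0,0,0],"fingers":0}]'
```

```text
t: 10.75
tcp_pos: [0.605, -0.0646, 0.1013]
ee_rot: [0.706, 0.044, -0.706, 0.045]
force: [-0.3, -1.6, 0.2]
finger_gap: -0.0002
```

```bash
python3 -m jog '[{"translation":[0,0.002,0],"angular":[0,0,0],"fingers":0},{"translation":[-0.0005,0.004,0],"angular":[0,0,0],"fingers":0},{"translation":[-0.0005,0.006,0],"angular":[0,0,0],"fingers":0},{"translation":[-0.0005,0.006,0],"angular":[0,0,0],"fingers":0}]'
python3 - <<'E'
from h import *
s=robot.observe(); print(unit(s["tcp_pos"]),s["force"])
E
```

```text
t: 11.15
tcp_pos: [0.6045, -0.0594, 0.1013]
ee_rot: [-0.706, -0.044, 0.706, -0.045]
force: [-0.8, -1.4, 1.1]
finger_gap: -0.0
[0.02561823 0.00025029 0.10126421] [-0.8125296  -1.43615264  1.11782247]
```

```bash
python3 -m jog '[{"translation":[0,0.002,0],"angular":[0,0,0],"fingers":0},{"translation":[-0.0005,0.004,0],"angular":[0,0,0],"fingers":0},{"translation":[-0.0005,0.004,0],"angular":[0,0,0],"fingers":0}]'
```

```text
t: 11.45
tcp_pos: [0.6043, -0.0587, 0.1015]
ee_rot: [0.706, 0.042, -0.706, 0.046]
force: [3.6, -15.1, -1.9]
finger_gap: 0.0001
```

```bash
python3 -m jog '[{"translation":[0,0.001,0],"angular":[0,0,0],"fingers":0},{"translation":[0,0.002,0],"angular":[0,0,0],"fingers":0},{"translation":[0,0.002,0],"angular":[0,0,0],"fingers":0}]'
```

```text
t: 11.75
tcp_pos: [0.6042, -0.0584, 0.1015]
ee_rot: [-0.706, -0.041, 0.706, -0.046]
force: [4.6, -20.7, -3.7]
finger_gap: -0.0001
```

The lock is at its stop. Back off, rise, and verify.

```bash
python3 -m jog '[{"translation":[0.001,-0.01,0],"angular":[0,0,0],"fingers":0},{"translation":[0.002,-0.02,0],"angular":[0,0,0],"fingers":0},{"translation":[0.002,-0.02,0.03],"angular":[0,0,0],"fingers":0},{"translation":[0.02,-0.04,0.04],"angular":[0,0,0],"fingers":0},{"translation":[0.04,-0.055,0.04],"angular":[0,0,0],"fingers":0},{"translation":[0.06,-0.067,0.04],"angular":[0,0,0],"fingers":0},{"translation":[0.06,-0.067,0.04],"angular":[0,0,0],"fingers":0},{"translation":[0.06,-0.067,0.04],"angular":[0,0,0],"fingers":0}]'
python3 - <<'E'
from h import *
s=robot.observe(); print(s["tcp_pos"],unit(s["tcp_pos"]),s["force"])
for n in("top","scene"):
    im=cam(n); v,u=np.mgrid[0:400,0:640]; v=v.ravel();u=u.ravel()
    U=unit(world(im,u,v)); ok=im["range_z"].ravel()>0; x,y,z=U.T
    def st(name,m):
        m=m&ok
        if m.sum(): print(n,name,m.sum(),U[m].min(0).round(4),np.median(U[m],0).round(4),U[m].max(0).round(4))
    st("edge",(z>.074)&(z<.081)&(x<0.02)&(x>-.2)&(abs(y)<.12))
    st("knob",(z>.105)&(z<.125)&(x<.05)&(x>0)&(abs(y)<.06))
    if n=="scene": save(im,"s6.png",(220,150,370,260),5)
E
```

```text
t: 12.55
tcp_pos: [0.6642, -0.12, 0.1406]
ee_rot: [-0.705, -0.045, 0.706, -0.044]
force: [-0.7, -0.1, 0.1]
finger_gap: -0.0002
[ 0.6641643  -0.12001711  0.14055635] [ 0.07726116 -0.06738283  0.14055635] [-0.74279846 -0.06324373  0.05986678]
top edge 188 [-0.0122 -0.1185  0.0743] [-0.006  -0.0181  0.0787] [0.0102 0.1019 0.081 ]
top knob 18 [0.0172 0.016  0.1085] [0.0246 0.0206 0.1132] [0.0313 0.0263 0.1173]
scene edge 140 [-0.013  -0.08    0.0752] [-0.0079  0.0317  0.0789] [-0.0033  0.1197  0.0808]
scene knob 37 [0.0188 0.0158 0.105 ] [0.0267 0.022  0.1117] [0.0337 0.0272 0.1155]
```

View pics/s6.png

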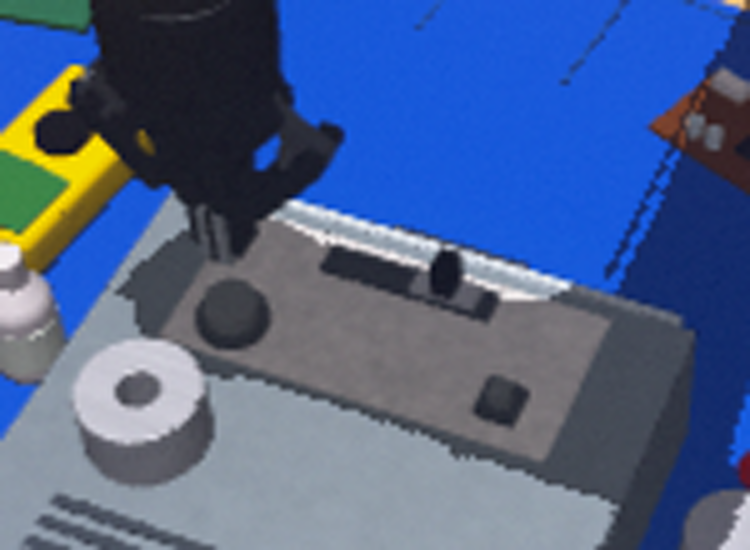

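The knob is fully across (unit y -0.017 to +0.021, against the stop) at crop (445, 272), and the drawer is still shut. The fingertips are above the round start button (235, 312). Press.

```bash
python3 -m jog '[{"translation":[0.001,-0.0025,-0.012],"angular":[0,0,0],"fingers":0},{"translation":[0.001,-0.0025,-0.024],"angular":[0,0,0],"fingers":0},{"translation":[0.001,-0.0025,-0.032],"angular":[0,0,0],"fingers":0},{"translation":[0.001,-0.0025,-0.036],"angular":[0,0,0],"fingers":0},{"translation":[0.001,-0.0025,-0.039],"angular":[0,0,0],"fingers":0},{"translation":[0.001,-0.0025,-0.041],"angular":[0,0,0],"fingers":0},{"translation":[0.001,-0.0025,-0.042],"angular":[0,0,0],"fingers":0},{"translation":[0.001,-0.0025,-0.042],"angular":[0,0,0],"fingers":0}]'
```

```text
t: 13.45
tcp_pos: [0.665, -0.1227, 0.0998]
ee_rot: [0.706, 0.044, -0.706, 0.045]
force: [-3.4, 0.5, 2.9]
finger_gap: -0.0002
```

```bash
python3 -m jog '[{"translation":[0,0,-0.001],"angular":[0,0,0],"fingers":0},{"translation":[0,0,-0.002],"angular":[0,0,0],"fingers":0},{"translation":[0,0,-0.002],"angular":[0,0,0],"fingers":0},{"translation":[0,0,-0.002],"angular":[0,0,0],"fingers":0}]'
```

```text
t: 13.85
tcp_pos: [0.6652, -0.1228, 0.0982]
ee_rot: [0.706, 0.044, -0.705, 0.045]
force: [-3.9, 1.2, 6.6]
finger_gap: -0.0001
```

```bash
python3 -m jog '[{"translation":[0,0,-0.001],"angular":[0,0,0],"fingers":0},{"translation":[0,0,-0.002],"angular":[0,0,0],"fingers":0},{"translation":[0,0,-0.002],"angular":[0,0,0],"fingers":0},{"translation":[0,0,-0.002],"angular":[0,0,0],"fingers":0}]'
```

```text
t: 14.25
tcp_pos: [0.6653, -0.1228, 0.098]
ee_rot: [0.706, 0.044, -0.705, 0.045]
force: [-8.0, 2.6, 13.1]
finger_gap: -0.0002
```

The button is bottomed: z holds at 0.098 while the force rises. Release, move up and clear, then check.

```bash
python3 -m jog '[{"translation":[0,0,0.004],"angular":[0,0,0],"fingers":0},{"translation":[0,0,0.02],"angular":[0,0,0],"fingers":0},{"translation":[0,0,0.05],"angular":[0,0,0],"fingers":0},{"translation":[0,0,0.09],"angular":[0,0,0],"fingers":0},{"translation":[-0.04,0,0.12],"angular":[0,0,0],"fingers":0},{"translation":[-0.08,0,0.13],"angular":[0,0,0],"fingers":0},{"translation":[-0.12,0,0.13],"angular":[0,0,0],"fingers":0},{"translation":[-0.16,0,0.13],"angular":[0,0,0],"fingers":0}]'
python3 -m jog '[{"translation":[-0.04,0,0],"angular":[0,0,0],"fingers":0},{"translation":[-0.04,0,0],"angular":[0,0,0],"fingers":0},{"translation":[-0.04,0,0],"angular":[0,0,0],"fingers":0},{"translation":[-0.04,0,0],"angular":[0,0,0],"fingers":0}]'
python3 - <<'E'
from h import *
for n in("top","scene"):
    im=cam(n); v,u=np.mgrid[0:400,0:640]; v=v.ravel();u=u.ravel()
    U=unit(world(im,u,v)); ok=im["range_z"].ravel()>0; x,y,z=U.T
    def st(name,m):
        m=m&ok
        if m.sum(): print(n,name,m.sum(),U[m].min(0).round(4),np.median(U[m],0).round(4),U[m].max(0).round(4))
    st("edge",(z>.074)&(z<.081)&(x<0.02)&(x>-.2)&(abs(y)<.12))
    st("knob",(z>.105)&(z<.125)&(x<.05)&(x>0)&(abs(y)<.06))
    st("start",(z>.096)&(z<.12)&(abs(x-.078)<.02)&(abs(y+.07)<.02))
    st("test",(z>.097)&(z<.12)&(abs(x-.078)<.02)&(abs(y-.07)<.02))
    for k in("reel","flux","tin","driver","meter","pens","cutters"):
        for r in models.silhouettes(n,k)[:1]:
            v,u=np.nonzero(r["mask"]); P=world(im,u,v); P=P[im["range_z"][v,u]>0]
            print(k,round(r["p"],2),np.median(P,0).round(3) if len(P) else None)
    if n=="scene": save(im,"s7.png",(150,120,440,330),2.7)
print(robot.observe()["force"])
E
```

```text
t: 15.05
tcp_pos: [0.504, -0.1226, 0.226]
ee_rot: [0.706, 0.045, -0.705, 0.044]
force: [0.4, -0.9, 0.1]
finger_gap: -0.0005
t: 15.45
tcp_pos: [0.4656, -0.1225, 0.2254]
ee_rot: [0.706, 0.045, -0.706, 0.044]
force: [-0.5, -0.7, 0.4]
finger_gap: -0.0001
top knob 18 [0.0172 0.0163 0.108 ] [0.0247 0.0206 0.1141] [0.032  0.0263 0.1182]
top start 66 [ 0.0642 -0.0817  0.0961] [ 0.0766 -0.0685  0.1035] [ 0.0906 -0.0516  0.1086]
top test 13 [0.0716 0.0636 0.0971] [0.0773 0.0697 0.1036] [0.0824 0.0755 0.1086]
reel 0.57 [ 0.735 -0.118  0.122]
tin 0.64 [0.627 0.133 0.046]
pens 0.72 [0.601 0.251 0.012]
cutters 0.66 [0.616 0.255 0.012]
scene edge 154 [-0.0127 -0.1176  0.0755] [-0.0079  0.0037  0.0788] [-0.0032  0.1192  0.081 ]
scene knob 38 [0.0171 0.016  0.1056] [0.0291 0.0228 0.1119] [0.0349 0.0274 0.116 ]
scene start 104 [ 0.0641 -0.0828  0.096 ] [ 0.0811 -0.0675  0.1029] [ 0.0974 -0.0549  0.1065]
scene test 26 [0.0739 0.0656 0.0972] [0.0794 0.0713 0.102 ] [0.0847 0.0769 0.105 ]
reel 0.92 [ 0.747 -0.111  0.121]
flux 0.86 [ 0.693 -0.239  0.05 ]
tin 0.89 [0.644 0.139 0.044]
driver 0.69 [0.539 0.148 0.023]
meter 0.81 [ 0.586 -0.303  0.031]
pens 0.78 [ 0.678 -0.418  0.013]
cutters 0.75 [0.603 0.251 0.012]
[ 0.70668249 -0.87617812  0.42647802]
```

View pics/s7.png

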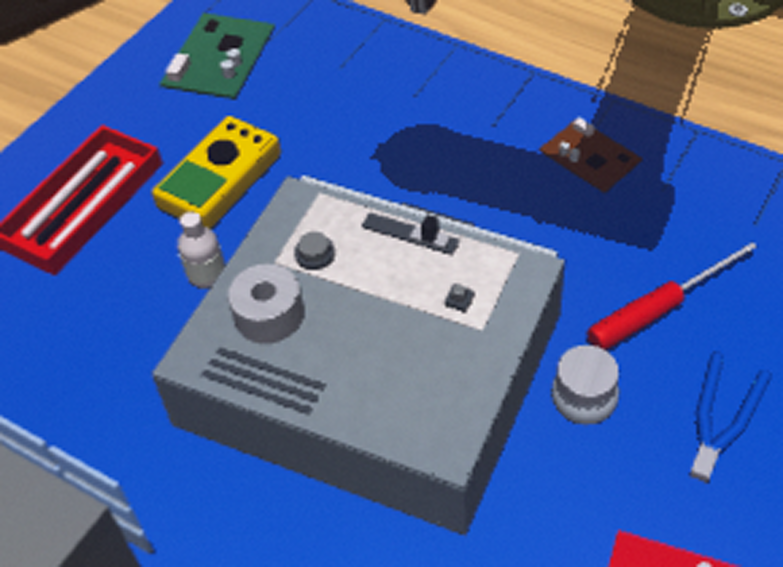

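The picture shows the drawer shut, the knob fully across at (430, 228), both buttons out at (315, 250) and (459, 297), and the bystanders where they were. The arm is clear, so I'll hand in.

```bash
python3 -c "
from workcell import robot
print(robot.finish_job())"
```

```text
the job is handed in; nothing more can be done
None
```

I pushed the drawer home, slid the lock fully left and pressed the start button, then handed the job in at about 15.6 s of the 61 s allowed. No verdict is reported.

- **Drawer:** I pushed it slowly on the bare left part of its front, at about 0.06 m/s or less. It stopped at its end stop; the final picture shows the front's outer face about 12 mm ahead of the case, which is shut.
- **Lock:** The knob moved about 38 mm by camera measurement and reached its stop, where the force rose to about 20 N with no further travel.
- **Start button:** I pressed it until it bottomed at z = 0.098, about 6 mm in, and released it. Both caps are back at about z = 0.103, so both are out.
- **Bystanders:** All seven show within a few mm of where they stood. The top camera's "pens" hit was really the cutters; the scene camera has the pens in place. The cutters had no starting measurement of their own, so I judged them by the pictures.
- **Not checked:** The board cannot be seen once the drawer is shut, so its final place rests on the gentle push. It was last seen lying flat in the tray just before that.

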